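# Book in the vitamins: set the screen, scan, shelve

## Robot

A 6-joint arm with a two-finger parallel gripper is mounted at the origin on the work surface. World frame = base frame: x ahead of the robot, y to its left, z up, the work surface at z = 0. Lengths are in m, angles in rad, forces in N, time in s.
With the tool pointing down it reaches from about 0.325 to 0.775 m from the base axis. Payload 5.5 kg.
Tool frame: the origin (TCP) lies at the very end of the fingers, on their centre line; the grasp point (between the pads) lies 19 mm behind it; z points along the fingers, y is the line along which they close (so a half turn about z gives the same grasp; the last joint's range is limited). The gripper opens to 85 mm and grips with 20 to 120 N. Pads are 22 mm wide; open, the fingers measure 114 mm over their backs; the gripper's body (76 mm by 85 mm) begins 54 mm behind the grasp point. The pads swing forward as they close: fully open they stand 13 mm farther back than shut.
Start: joints at [1.112, 0.091, 1.231, -0, 1.82, -0.057], TCP at [0.235, 0.552, 0.231] pointing down, gripper open.
Joint ranges: [-2.87, 2.87], [-0.86, 2.18], [0.17, 2.46], [-1.51, 4.65], [0.06, 2.69], [-2.65, 2.65]. Speed limits (rad/s): [2.57, 2.57, 3.01, 3.14, 3.14, 3.14].

## Interface

Orientations are given as a unit quaternion [w, x, y, z].
In Python, from plant import r gives the robot as it stands.
- The arm moves only by the tool apply_moves, never from a script. Its argument "motion" is one flat list of numbers, 5 for each row, row after row: the opening, from 0 (shut) to 1 (fully open), then the shift along the tool's x, y, z in m, then the turn about the tool's z in rad. A call has 1 to 5 rows; each row shifts and turns the commanded pose from where the row before left it, along the tool's axes as they then stand; what a row does not reach is not made up. A row lasts 1/8 s, in which the tool goes at most 62.5 mm and 10.7 degrees, less where a joint would pass 70% of its speed; a pose out of reach is approached as far as the arm can. A call is refused whole if a number of a shift passes 0.0625 or a number of a turn 0.188, either way. A call with a gripper value outside its range is refused whole. The fingers move at their own pace and stop on an object; "force" is the grip in N (left out, the last holds). Time passes only in rows, so rows that do not move let the fingers close. It gives the time, the measured TCP pose, the force, the opening and the grip force at its end, in the units of the state.
- r.read_state(): the state, without advancing time (a new reading comes with each control period).
- r.grab_frame(name): name is "scene" or "top"; returns the picture (400x640x3 uint8, blue, green, red); there is no depth.
- r.get_calibration(name): a dict with "fx", "fy", "cx", "cy" (pixels), "dist_coeffs" ([k1, k2, p1, p2, k3] as OpenCV has them; the pictures are not rectified), "rvec" (rotation vector, rad) and "tvec" (3), from world to camera coordinates, as OpenCV has them. Camera axes: x right, y down, z forward; pixel columns grow to the right and rows downward; lengths in m; the calibration is good to about 2 mm. A picture is of the moment at which its call begins. get_calibration takes no time and is no camera call.
- r.close_job(): hands the job in; it is judged then, once.
Trained networks look in the newest picture that a camera, given by its name, has taken for a name from the list of things; names that differ only in an ending like _2 or _b are one class to them, and where a whole thing is asked for, a point or a joint stands for the part that bears it (a point fixed in the world has none). Each returns a list of dicts, best first, with "conf" (0 to 1); they miss things now and then, are a little off and sometimes report something else, mostly with a low value. They report only what shows in the picture. A call takes as long as a camera call. They do not tell look-alikes from the thing itself.
- r.cut_out(camera, name): "mask" (400x640 bool, what is visible of it).
- r.mark_of(camera, name): "location" ([x, y, z] in m, in world coordinates, good to about 4 mm: a listed point, or the origin of a listed thing).
The state is a dict: "time_s": time; "qpos": joint angles; "qd": joint speeds; "effort": joint torques, N m; "position": TCP position; "tcp_rot": TCP orientation; "ft_force": force on the tool from outside, world axes, zero at the start; "wrist_torque": the same for the moment, N m; "gripper_width": finger opening in m; "grip_force": force on a finger pad.
Only numpy, scipy, OpenCV 4.12 (cv2) and the standard library are available. Lean on these libraries where they do the work, as an engineer would, in place of code of your own. Each camera call takes 0.05 s, during which the arm holds its last target. There are 200 camera calls.

## Task

Raise the stock terminal's screen until it stands open at 100 degrees from shut and leave it there. Then take the hand scanner from its dock and, going from the tallest container to the shortest, hold its window still right above the bar-code label on top of each one standing on the counter, for a good second each, about 10 cm above the label; lay the scanner back flat in its dock. Then stand all these containers upright on the white shelf board, well on it, leaving the tumbler there where it is.

Things in the scene. Friction and masses are not known exactly. Their poses are not given: they have to be found in the camera images.
- terminal: fixed rugged stock terminal like a small thick laptop: black base 160 (x) x 210 (y) x 40 mm high, keyboard on top; origin at the centre of its underside; front (its -x side) faces the robot. The screen's hinge line runs parallel to its y axis at x = +80 mm, z = +50 mm in this frame
- screen (a joint): angle of the screen in rad: 0 shut (flat on the base), growing as its front edge is raised; stop at 2.4; 100 degrees = 1.745. Stiff friction hinge (0.7 N m; about 5 N at the handle), stays where it is left; the start is 0 to 0.2
- screen_hinge (a point): middle of the screen's hinge line
- screen_handle (a point): middle of the rubber carrying handle on the screen's front edge: round bar 10 mm thick, 110 mm long, parallel to the hinge, 205 mm from the hinge line, 40 mm open gap between bar and screen edge (struts at the bar's ends). Shut, the bar is 50 mm above the counter and overhangs free in front of the base. It can turn between the finger pads
- dock: fixed white shallow open tray, 210 (x) x 100 (y) mm outside, wall 5 mm, rim 14 mm above the counter, inner floor 5 mm above the counter, in which the scanner lies; origin at the centre of its underside
- scanner: loose hand scanner, 180 mm long, 180 g. Origin on its underside below the balance point, x along it to the head, z up. Grey head x = 25 to 85 mm, 62 mm wide, z = 0 to 50 mm. Black handle 30 mm wide, x = -95 to 25 mm, z = 20 to 46 mm; grip it across y at x = 0. Starts in the dock, axes as the dock's; its z in the dock's frame is then 5 mm
- scanner_window (a point): dark red reading window in the middle of the underside of the scanner's head, at x = 55, y = 0, z = 0 mm of the scanner; looks along the scanner's -z (straight down when level) and reads labels 30 to 160 mm below it
- shelf: fixed narrow white melamine board, 140 (x) x 540 mm (y), its top 50 mm above the counter; origin at counter height under its centre. A white tumbler stands on it at about y = -225 mm of this frame; leave it there; the rest is free
- tub: tall white vitamin tub with a 30 mm high grey cap 64 mm across, body 62 mm across; origin at the centre of its underside, z up when upright. Height 145 mm. Grip the cap across from above. May be absent (None).
- tub_label (a point): centre of the top of the tub, the bar-code label (26 mm square)
- bottle: teal pill bottle, 52 mm across up to 85 mm height, with a white flip cap 38 mm across above that; origin at the centre of its underside, z up when upright. Height 115 mm. Grip the body below the cap, about 75 mm above its underside. May be absent (None).
- bottle_label (a point): centre of the top of the pill bottle, the bar-code label
- jar: squat amber glass jar, 66 mm across, with a 22 mm high black lid 68 mm across; origin at the centre of its underside, z up when upright. Height 85 mm. Grip the lid across from above. May be absent (None).
- jar_label (a point): centre of the top of the jar, the bar-code label
- tin: steel tin, 66 mm across; origin at the centre of its underside, z up when upright. Height 65 mm. Grip it across from above. May be absent (None).
- tin_label (a point): centre of the top of the tin, the bar-code label
- tumbler: bystander, to be left alone: white tumbler, 64 mm across, 90 mm high, on the shelf board; origin at the centre of its underside
Things that resemble listed ones, but are neither listed nor needed, are in the scene too. What is shaped like the tub but green is not meant. Leave any pink look-alike of the scanner alone.

How it is judged:
By the outcome, as a careful person would: the job done as asked, in the order asked, and still so for the second after the job is handed in, with the robot touching nothing.
Of tub, bottle, jar, tin only 3 to 4 are there at a start; the rules pass over those that are not, and their reading is None.
At some moment in a run one of jar, tin may be knocked a few centimetres aside while the robot is not near it.
It also fails if it takes over 210 s, if anything falls off the work surface, if the arm or the gripper's body presses on something with over 40 N, if the wrist force passes 120 N, or if a joint passes its speed limit or range.

## Working session

There is one attempt and no reset: what is moved stays moved. The work goes in short steps, Python scripts to look and compute and a tool call to move; the robot and the scene stay as the last step left them, time stands still between calls to the robot, and variables do not carry over. Pictures are saved under pics/ and viewed, at most 14 in all, crops included, and the job is handed in when it is done.

Besides the shell and the picture viewer there is one more tool, called after "Call:" as name(argument=value, ...) on one line, values as JSON. apply_moves: Moves the arm, as the interface text tells. Its arguments: {"type":"object","properties":{"motion":{"type":"array"},"force":{"type":"number"}},"required":["motion"]}

```bash
mkdir -p pics; ls; python3 - <<'E'
from plant import r
import cv2
for c in("scene","top"):
    cv2.imwrite(f"pics/{c}0.png",r.grab_frame(c))
    k=r.get_calibration(c);print({a:(b if not hasattr(b,'tolist') else b.tolist()) for a,b in k.items()})
    for n in["terminal","screen_hinge","screen_handle","dock","scanner","scanner_window","shelf","tub","tub_label","bottle","bottle_label","jar","jar_label","tin","tin_label","tumbler"]:
        print(c,n,[([round(float(v),3) for v in d["location"]],round(d["conf"],2)) for d in r.mark_of(c,n)])
print(r.read_state())
E
```

```text
pics
{'fx': 365.68792992191356, 'fy': 365.68792992191356, 'cx': 323.8832430826585, 'cy': 196.82252675498262, 'dist_coeffs': [0.012890891255875886, 0.0, 0.0, 0.0, 0.0], 'rvec': [1.851742503070277, 1.97275837385444, -0.5830228315656957], 'tvec': [0.13904372791617456, -0.36601102360362026, 1.761635856575487]}
scene terminal [([0.45, 0.359, -0.002], 0.75)]
scene screen_hinge [([0.493, 0.423, 0.05], 0.84)]
scene screen_handle [([0.626, -0.267, 0.048], 0.65), ([0.391, 0.25, 0.068], 0.58)]
scene dock [([0.484, -0.414, 0.001], 0.57)]
scene scanner [([0.488, -0.417, 0.003], 0.9), ([0.414, -0.637, 0.0], 0.88)]
scene scanner_window [([0.463, -0.649, 0.0], 0.96), ([0.537, -0.445, 0.005], 0.74)]
scene shelf [([0.646, -0.047, -0.001], 0.55)]
scene tub [([0.441, -0.051, 0.001], 0.98), ([0.517, 0.131, -0.001], 0.82)]
scene tub_label [([0.517, 0.133, 0.148], 0.79)]
scene bottle [([0.427, -0.255, -0.002], 0.81)]
scene bottle_label [([0.423, -0.253, 0.115], 0.57)]
scene jar [([0.457, -0.142, -0.001], 0.79), ([0.427, 0.064, 0.064], 0.37), ([0.456, 0.356, 0.001], 0.18)]
scene jar_label [([0.459, -0.144, 
[... 1491 characters left out ...]
, 0.68)]
{'time_s': 1.7, 'qpos': array([ 1.11231171e+00,  9.10752333e-02,  1.23066632e+00, -1.99276729e-05,
        1.81981436e+00, -5.67182587e-02]), 'qd': array([ 0.00060709,  0.00040331,  0.0001046 ,  0.00069318, -0.00013941,
       -0.00154163]), 'effort': array([-1.42316236e-03, -4.58439696e+01, -4.18085897e+01, -2.07184316e-04,
        6.77824755e-04,  2.15397330e-05]), 'position': array([0.23465194, 0.55223038, 0.23130909]), 'tcp_rot': array([1.40182386e-05, 1.99537233e-01, 9.79890245e-01, 1.53054086e-05]), 'ft_force': array([ 0.30230899, -0.03279906, -0.35943582]), 'wrist_torque': array([-0.00644762,  0.02218381,  0.00183902]), 'grip_force': 0.0, 'gripper_width': 0.08536190301285687}
```

View pics/scene0.png

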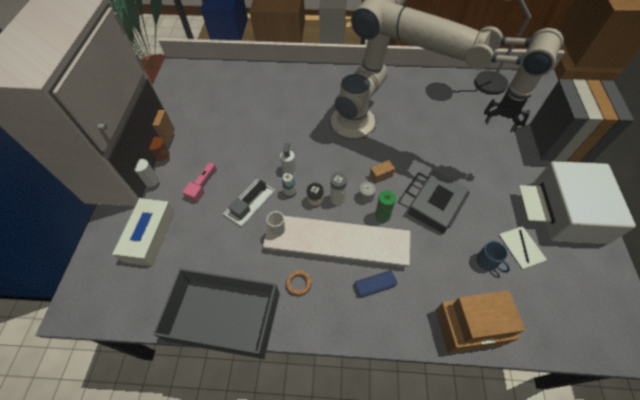

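View pics/top0.png

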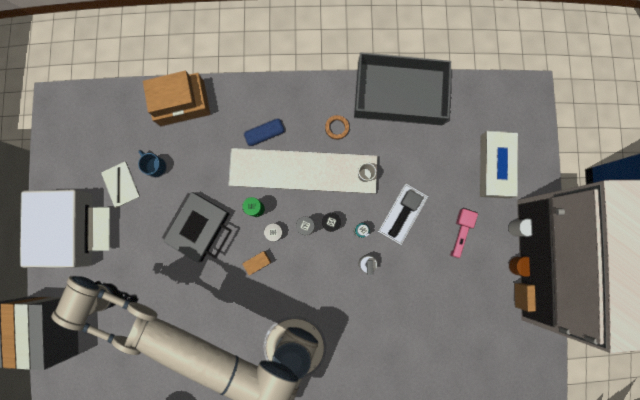

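The pictures show the black terminal at top(195,228) with its handle at (228,240), and the white shelf at (303,171). The scanner's white dock is at (403,213).

Look-alikes:
- **Tub:** white/grey at top(307,226) is mine; the green one at (252,206) is not.
- **Scanner:** black/grey in the dock at (403,213) is mine; the pink one at (465,232) is not.
- **Bottle:** teal at (363,230) is mine; the pump bottle at (369,265) is not.
- **Jar:** black lid at (331,222).
- **Tin:** (273,232), standing clear of the other containers.

Next I check these choices in a crop, with the estimated outlines drawn on it.

```bash
cat > h.py <<'E'
from plant import r
import numpy as np, cv2
from scipy.spatial.transform import Rotation as R
def proj(c,P):
    k=r.get_calibration(c);K=np.array([[k['fx'],0,k['cx']],[0,k['fy'],k['cy']],[0,0,1]])
    return cv2.projectPoints(np.array(P,float).reshape(-1,3),np.array(k['rvec'],float),np.array(k['tvec'],float),K,np.array(k['dist_coeffs']))[0].reshape(-1,2)
def ray(c,uv,z):
    "pixels -> world at height z"
    k=r.get_calibration(c);K=np.array([[k['fx'],0,k['cx']],[0,k['fy'],k['cy']],[0,0,1]])
    p=cv2.undistortPoints(np.array(uv,float).reshape(-1,1,2),K,np.array(k['dist_coeffs'])).reshape(-1,2)
    M=R.from_rotvec(np.array(k['rvec'],float).ravel()).as_matrix();C=-M.T@np.array(k['tvec'],float).ravel()
    d=np.c_[p,np.ones(len(p))]@M
    return C+d*((z-C[2])/d[:,2])[:,None]
def rect(x,y,yaw,x0,x1,y0,y1,z):
    c,s=np.cos(yaw),np.sin(yaw)
    return [[x+c*a-s*b,y+s*a+c*b,z] for a,b in((x0,y0),(x1,y0),(x1,y1),(x0,y1))]
def mark(n,near=None,cams=("top","scene"),tol=.06,grab=True):
    o=[]
    for c in cams:
        if grab:r.grab_frame(c)
        for d in r.mark_of(c,n):
            p=np.array(d['location'])
            if near is None or np.hypot(*(p[:2]-near[:2]))<tol: o.append(p);break
    return o
def go(x,y,z,yaw,half=True):
    """yaw = world angle of tool y line; prints turn first, then shift in tool axes after the turn"""
    s=r.read_state();q=s['tcp_rot'];M=R.from_quat([q[1],q[2],q[3],q[0]]).as_matrix()
    cur=np.arctan2(M[1,1],M[0,1]); d=(yaw-cur+np.pi/2)%np.pi-np.pi/2 if half else (yaw-cur+np.pi)%(2*np.pi)-np.pi
    t=-d; M2=M@R.from_rotvec([0,0,t]).as_matrix()
    print("t",round(s['time_s'],2),"pos",s['position'].round(4),"yaw",round(cur,3),"q6",round(s['qpos'][5],2),"w",round(s['gripper_width'],4),"gf",round(float(s['grip_force']),1),"ft",np.round(s['ft_force'],1))
    print("turn",round(t,3),"shift",(M2.T@(np.array([x,y,z])-s['position'])).round(4))
E
python3 - <<'E'
from h import *
S=2.7;x0,y0=150,140
im=cv2.imread("pics/top0.png");im=cv2.resize(im[y0:y0+150,x0:x0+290],None,fx=S,fy=S,interpolation=cv2.INTER_CUBIC)
def poly(P,col,cl=True):
    cv2.polylines(im,[((proj("top",P)-[x0,y0])*S).round().astype(int).reshape(-1,1,2)],cl,col,1)
poly(rect(.65,-.044,-.09,-.07,.07,-.27,.27,.05),(0,0,255))
poly(rect(.486,-.4135,-.55,-.105,.105,-.05,.05,.014),(0,255,0))
poly(rect(.4525,.3575,1.027,-.08,.08,-.105,.105,.04),(255,0,255))
poly(rect(.389,.249,1.027,0,0,-.055,.055,.069),(0,255,255))
for x,y,z in((.447,-.052,.145),(.459,-.144,.085),(.427,.068,.065),(.428,-.254,.115)):
    a=np.linspace(0,6.28,30);poly(np.c_[x+.033*np.cos(a),y+.033*np.sin(a),a*0+z],(0,165,255))
cv2.imwrite("pics/crop1.png",im)
m=r.cut_out("top","shelf")[0]["mask"] if r.grab_frame("top") is not None else 0
for n,z in(("shelf",.05),("dock",.014)):
    d=r.cut_out("top",n)[0];ys,xs=np.nonzero(d["mask"]);P=ray("top",np.c_[xs,ys],z)[:,:2].astype(np.float32)
    print(n,d["conf"],cv2.minAreaRect(P))
E
```

```text
shelf 0.7 ((0.4478673040866852, -0.05010714381933212), (0.06533180177211761, 0.05804114043712616), 88.85541534423828)
dock 0.57 ((0.4847395718097687, -0.4141046702861786), (0.10315967351198196, 0.2109403908252716), 58.500946044921875)
```

View pics/crop1.png

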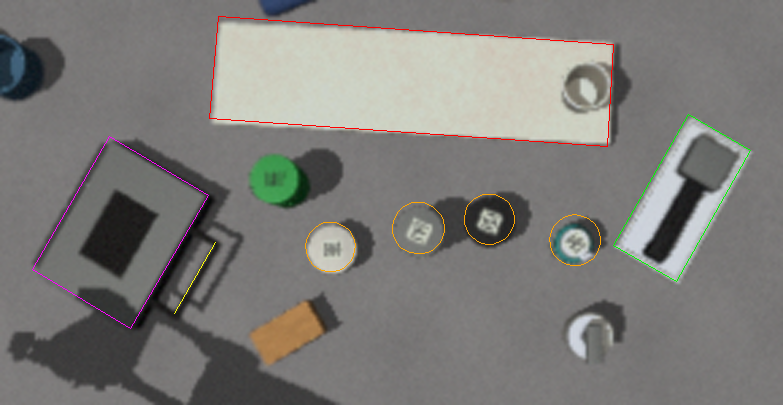

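```bash
python3 - <<'E'
from h import *
out=[]
for c,(x0,y0,w,h) in(("top",(160,180,90,85)),("scene",(390,160,90,85))):
    S=4.4;im=cv2.imread(f"pics/{c}0.png")[y0:y0+h,x0:x0+w];im=cv2.resize(im,None,fx=S,fy=S,interpolation=cv2.INTER_CUBIC)
    im=cv2.convertScaleAbs(im,alpha=1.8)
    for a,col in((0.,(0,0,255)),(.1,(0,255,0)),(.2,(255,0,0))):
        x=.494-.205*np.cos(a)*np.cos(1.027);y=.4225-.205*np.cos(a)*np.sin(1.027);z=.05+.205*np.sin(a)
        for p in proj(c,rect(x,y,1.027,0,0,-.055,.055,z)): cv2.circle(im,tuple(((p-[x0,y0])*S).astype(int).tolist()),3,col,-1)
    out.append(im)
cv2.imwrite("pics/crop2.png",np.hstack(out))
E
```

```text
(no output)
```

View pics/crop2.png

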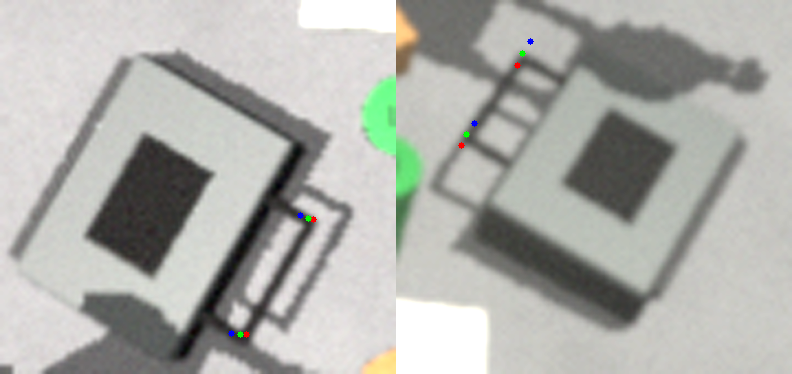

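The green markers match the bar in both views, so the screen angle is about 0.1 rad and the bar's centre is at (0.389, 0.249, 0.070).

```bash
python3 - <<'E'
from h import *
go(.389,.249,.15,1.027)
E
```

```text
t 1.9 pos [0.2346 0.5522 0.2313] yaw 1.169 q6 -0.06 w 0.0851 gf 0.0 ft [ 0.  -0.3 -0.1]
turn 0.142 shift [-0.289  -0.1796  0.0813]
```

Call:
apply_moves(motion=[0.4,0,0,0,0.142,0.4,-0.0413,-0.0257,0.008,0,0.4,-0.0413,-0.0257,0.008,0,0.4,-0.0413,-0.0257,0.008,0,0.4,-0.0413,-0.0257,0.008,0])

```text
time_s: 2.52
position: [0.3233, 0.3774, 0.1991]
tcp_rot: [0.0, 0.268, 0.963, 0.0]
ft_force: [0.6, -0.1, 0.0]
gripper_width: 0.0336
grip_force: 0.0
```

Call:
apply_moves(motion=[0.4,-0.0413,-0.0257,0.01,0,0.4,-0.0413,-0.0257,0.01,0,0.4,-0.0413,-0.0257,0.01,0,0.4,0,0,0,0,0.4,0,0,0,0])

```text
time_s: 3.15
position: [0.3889, 0.249, 0.1696]
tcp_rot: [-0.0, 0.269, 0.963, 0.0]
ft_force: [-0.1, 0.0, 0.4]
gripper_width: 0.0342
grip_force: 0.0
```

```bash
python3 - <<'E'
from h import *
go(.389,.249,.051,1.027)
E
```

```text
t 3.15 pos [0.3889 0.249  0.1696] yaw 1.026 q6 -0.53 w 0.0342 gf 0.0 ft [-0.1  0.   0.4]
turn -0.001 shift [-1.000e-04 -1.000e-04  1.186e-01]
```

Call:
apply_moves(motion=[0.4,0,0,0.04,0,0.4,0,0,0.04,0,0.4,0,0,0.02,0,0.4,0,0,0.018,0,0.4,0,0,0,0])

```text
time_s: 3.78
position: [0.388, 0.2491, 0.0502]
tcp_rot: [-0.001, 0.268, 0.963, -0.001]
ft_force: [0.9, -0.7, -1.1]
gripper_width: 0.034
grip_force: 0.0
```

Call:
apply_moves(motion=[0,0,0,0,0,0,0,0,0,0,0,0,0,0,0,0,0,0,0,0,0,0,0,0,0], force=40)

```text
time_s: 4.4
position: [0.389, 0.2484, 0.0516]
tcp_rot: [0.0, 0.269, 0.963, -0.0]
ft_force: [-3.3, -4.2, 2.6]
gripper_width: 0.0083
grip_force: 39.1
```

```bash
python3 - <<'E'
from h import *
go(.389,.249,.051,1.027)
# arc in tool axes: y tool along +terminal x?, steps from .095 to 1.745
th=np.linspace(.1,1.745,22)
y=-.205*np.cos(th);z=.205*np.sin(th)
for a,b,t in zip(np.diff(y),np.diff(z),th[1:]):print(round(t,2),round(a,4),round(-b,4))
E
```

```text
t 4.4 pos [0.389  0.2484 0.0516] yaw 1.027 q6 -0.53 w 0.0083 gf 39.1 ft [-3.3 -4.2  2.6]
turn -0.0 shift [0.0003 0.0005 0.0006]
0.18 0.0022 -0.0159
0.26 0.0035 -0.0157
0.34 0.0047 -0.0154
0.41 0.0059 -0.0149
0.49 0.007 -0.0144
0.57 0.0081 -0.0138
0.65 0.0092 -0.0132
0.73 0.0102 -0.0124
0.8 0.0111 -0.0116
0.88 0.012 -0.0107
0.96 0.0128 -0.0097
1.04 0.0135 -0.0087
1.12 0.0142 -0.0076
1.2 0.0147 -0.0064
1.28 0.0152 -0.0053
1.35 0.0155 -0.0041
1.43 0.0158 -0.0028
1.51 0.016 -0.0016
1.59 0.0161 -0.0003
1.67 0.016 0.0009
1.74 0.0159 0.0022
```

Call:
apply_moves(motion=[0,0,0.0022,-0.0159,0,0,0,0.0035,-0.0157,0,0,0,0.0047,-0.0154,0,0,0,0.0059,-0.0149,0,0,0,0.007,-0.0144,0])

```text
time_s: 5.03
position: [0.3996, 0.2663, 0.1282]
tcp_rot: [-0.001, 0.269, 0.963, -0.004]
ft_force: [-7.6, -13.5, 0.6]
gripper_width: 0.0084
grip_force: 39.1
```

Call:
apply_moves(motion=[0,0,0.0081,-0.0138,0,0,0,0.0092,-0.0132,0,0,0,0.0102,-0.0124,0,0,0,0.0111,-0.0116,0,0,0,0.012,-0.0107,0])

```text
time_s: 5.65
position: [0.4254, 0.3093, 0.1941]
tcp_rot: [-0.001, 0.269, 0.963, -0.003]
ft_force: [-15.0, -18.7, 17.4]
gripper_width: 0.0082
grip_force: 39.5
```

```bash
python3 - <<'E'
from h import *
for t in(.88,1.745):go(.494-.205*np.cos(t)*np.cos(1.027),.4225-.205*np.cos(t)*np.sin(1.027),.05-.019+.205*np.sin(t),1.027)
E
```

```text
t 5.65 pos [0.4254 0.3093 0.1941] yaw 1.025 q6 -0.46 w 0.0082 gf 39.5 ft [-15.  -18.7  17.4]
turn -0.002 shift [-0.0001  0.0017  0.0051]
t 5.65 pos [0.4254 0.3093 0.1941] yaw 1.025 q6 -0.46 w 0.0082 gf 39.5 ft [-15.  -18.7  17.4]
turn -0.002 shift [-1.000e-04  1.676e-01 -3.970e-02]
```

Call:
apply_moves(motion=[0,0,-0.002,-0.0025,0,0,0,0,0,0,0,0,0,0,0])

```text
time_s: 6.02
position: [0.4262, 0.3106, 0.1956]
tcp_rot: [0.001, 0.268, 0.963, 0.001]
ft_force: [-5.8, -4.3, 9.4]
gripper_width: 0.0083
grip_force: 40.8
```

Call:
apply_moves(motion=[0,0,-0.002,-0.0025,0,0,0,0,0,0,0,0,0,0,0])

```text
time_s: 6.4
position: [0.4253, 0.3093, 0.1945]
tcp_rot: [0.0, 0.268, 0.963, 0.001]
ft_force: [2.2, 3.6, -2.2]
gripper_width: 0.0081
grip_force: 39.7
```

```bash
python3 - <<'E'
import numpy as np
th=np.linspace(.86,1.745,13)
y=-.205*np.cos(th);z=.205*np.sin(th)
for a,b,t in zip(np.diff(y),np.diff(z),th[1:]):print(round(t,2),round(a,4),round(-b,4))
E
```

```text
0.93 0.0118 -0.0094
1.01 0.0125 -0.0085
1.08 0.0131 -0.0076
1.16 0.0136 -0.0066
1.23 0.014 -0.0056
1.3 0.0144 -0.0045
1.38 0.0147 -0.0035
1.45 0.0149 -0.0024
1.52 0.0151 -0.0013
1.6 0.0151 -0.0002
1.67 0.0151 0.001
1.74 0.015 0.0021
```

Call:
apply_moves(motion=[0,0,0.0118,-0.0094,0,0,0,0.0125,-0.0085,0,0,0,0.0131,-0.0076,0,0,0,0.0136,-0.0066,0])

```text
time_s: 6.9
position: [0.4503, 0.351, 0.2267]
tcp_rot: [-0.001, 0.269, 0.963, -0.002]
ft_force: [-5.1, -4.2, -0.3]
gripper_width: 0.0078
grip_force: 39.5
```

Call:
apply_moves(motion=[0,0,0.014,-0.0056,0,0,0,0.0144,-0.0045,0,0,0,0.0147,-0.0035,0,0,0,0.0149,-0.0024,0])

```text
time_s: 7.4
position: [0.4804, 0.4014, 0.2447]
tcp_rot: [-0.001, 0.268, 0.963, -0.001]
ft_force: [-6.9, -3.9, 15.5]
gripper_width: 0.008
grip_force: 40.4
```

Call:
apply_moves(motion=[0,0,0.0151,-0.0013,0,0,0,0.0151,-0.0002,0,0,0,0.0151,0.001,0,0,0,0.015,0.0021,0,0,0,0,0,0])

```text
time_s: 8.02
position: [0.5126, 0.4549, 0.2422]
tcp_rot: [0.0, 0.268, 0.963, 0.001]
ft_force: [-1.2, 4.0, 2.9]
gripper_width: 0.0081
grip_force: 41.7
```

```bash
python3 - <<'E'
from h import *
t=1.745;go(.494-.205*np.cos(t)*np.cos(1.027),.4225-.205*np.cos(t)*np.sin(1.027),.05-.019+.205*np.sin(t),1.027)
print(mark("screen_handle",tol=.1,near=np.array([.51,.45,.25])),mark("screen_hinge",grab=False))
print(mark("screen_handle",tol=.1,near=np.array([.51,.45,.25])),mark("screen_hinge",grab=False))
E
```

```text
t 8.03 pos [0.5126 0.4549 0.2422] yaw 1.028 q6 -0.35 w 0.0081 gf 41.7 ft [-1.2  4.   2.9]
turn 0.001 shift [-0.0008 -0.0018  0.0093]
[array([0.5113, 0.45  , 0.2536]), array([0.5119, 0.4535, 0.2507])] [array([0.494 , 0.4246, 0.0509]), array([0.4904, 0.4235, 0.0501])]
[array([0.5105, 0.4519, 0.2536]), array([0.5128, 0.4569, 0.2506])] [array([0.4939, 0.4238, 0.0505]), array([0.4922, 0.4227, 0.05  ])]
```

Call:
apply_moves(motion=[0.35,0,0,0,0,0.35,0,0,0,0,0.35,0,0,-0.02,0,0.35,0,0,-0.05,0,0.4,0,0,-0.03,0])

```text
time_s: 9.25
position: [0.5128, 0.4528, 0.3432]
tcp_rot: [0.001, 0.269, 0.963, 0.001]
ft_force: [0.6, 0.7, 0.5]
gripper_width: 0.0345
grip_force: 0.0
```

```bash
python3 - <<'E'
from h import *
P=[];H=[]
for i in range(2):
    P+=mark("screen_handle",tol=.1,near=np.array([.51,.45,.25]));H+=mark("screen_hinge",grab=False)
print(np.round(P,4),np.round(H,4)); d=(np.mean(P,0)-np.mean(H,0));print(d, np.arctan2(d[2],-(d[:2]@[.518,.856])))
a=mark("scanner",np.array([.486,-.414]))+mark("dock",np.array([.486,-.414]),grab=False);w=mark("scanner_window",np.array([.536,-.444]),grab=False)
print(a,w)
go(.486,-.414,.2,-.55+np.pi/2)
c=r.cut_out("top","dock")
for d in c:
    ys,xs=np.nonzero(d["mask"]);print(d["conf"],cv2.minAreaRect(ray("top",np.c_[xs,ys],.014)[:,:2].astype(np.float32)))
E
```

```text
[[0.5112 0.4502 0.2516]
 [0.5114 0.4534 0.2513]
 [0.5095 0.4529 0.2553]
 [0.5146 0.4548 0.2528]] [[0.4946 0.4237 0.0511]
 [0.492  0.4219 0.0499]
 [0.4955 0.4212 0.0517]
 [0.4887 0.4231 0.0516]]
[0.018975 0.03035  0.201675] 1.746521170851139
[array([ 0.4825, -0.4118,  0.0018]), array([ 0.4853, -0.4213,  0.0023]), array([ 0.4897, -0.4124, -0.0005]), array([ 0.4862, -0.4172,  0.0015])] [array([ 0.5356, -0.4448,  0.0064]), array([ 0.5324, -0.447 ,  0.003 ])]
t 10.25 pos [0.5127 0.4534 0.3408] yaw 1.027 q6 -0.35 w 0.0344 gf 0.0 ft [0.7 0.  0.4]
turn 0.006 shift [-0.4306 -0.7534  0.1408]
0.81 ((0.4844619035720825, -0.4150750935077667), (0.10078888386487961, 0.2110009342432022), 58.95301055908203)
```

Call:
apply_moves(motion=[0.6,-0.0269,-0.0471,0.0088,0,0.6,-0.0269,-0.0471,0.0088,0,0.6,-0.0269,-0.0471,0.0088,0,0.6,-0.0269,-0.0471,0.0088,0,0.6,-0.0269,-0.0471,0.0088,0])

```text
time_s: 10.92
position: [0.5056, 0.1806, 0.2967]
tcp_rot: [0.0, 0.268, 0.963, 0.0]
ft_force: [0.3, -0.5, -0.2]
gripper_width: 0.0511
grip_force: 0.0
```

Call:
apply_moves(motion=[0.6,-0.0269,-0.0471,0.0088,0,0.6,-0.0269,-0.0471,0.0088,0,0.6,-0.0269,-0.0471,0.0088,0,0.6,-0.0269,-0.0471,0.0088,0,0.6,-0.0269,-0.0471,0.0088,0])

```text
time_s: 11.55
position: [0.4989, -0.0905, 0.2528]
tcp_rot: [0.0, 0.269, 0.963, 0.0]
ft_force: [0.8, -0.2, -0.1]
gripper_width: 0.0512
grip_force: 0.0
```

Call:
apply_moves(motion=[0.6,-0.0269,-0.0471,0.0088,0,0.6,-0.0269,-0.0471,0.0088,0,0.6,-0.0269,-0.0471,0.0088,0,0.6,-0.0269,-0.0471,0.0088,0,0.6,-0.0269,-0.0471,0.0088,0])

```text
time_s: 12.18
position: [0.4922, -0.3618, 0.2088]
tcp_rot: [0.0, 0.269, 0.963, -0.0]
ft_force: [1.0, -0.4, 0.7]
gripper_width: 0.0513
grip_force: 0.0
```

Call:
apply_moves(motion=[0.6,-0.0269,-0.0471,0.0088,0,0.6,0,0,0,0,0.6,0,0,0,0])

```text
time_s: 12.55
position: [0.4911, -0.414, 0.1999]
tcp_rot: [-0.0, 0.269, 0.963, 0.0]
ft_force: [0.3, 1.4, 0.3]
gripper_width: 0.0511
grip_force: 0.0
```

```bash
python3 - <<'E'
from h import *
go(.486,-.4155,.02,-.545+np.pi/2)
E
```

```text
t 12.55 pos [ 0.4911 -0.414   0.1999] yaw 1.027 q6 -1.78 w 0.0511 gf 0.0 ft [0.3 1.4 0.3]
turn 0.001 shift [ 0.0035 -0.0041  0.1799]
```

Call:
apply_moves(motion=[0.6,0.0035,-0.0041,0.05,0,0.6,0,0,0.05,0,0.6,0,0,0.04,0,0.6,0,0,0.025,0,0.6,0,0,0.015,0])

```text
time_s: 13.18
position: [0.4864, -0.4143, 0.0195]
tcp_rot: [-0.0, 0.268, 0.964, 0.0]
ft_force: [0.7, 0.3, 0.7]
gripper_width: 0.0513
grip_force: 0.0
```

Call:
apply_moves(motion=[0,0,0,0,0,0,0,0,0,0,0,0,0,0,0,0,0,0,0,0,0,0,0,0,0], force=60)

```text
time_s: 13.8
position: [0.4863, -0.4162, 0.0208]
tcp_rot: [0.001, 0.269, 0.963, -0.0]
ft_force: [-0.2, -0.7, 1.6]
gripper_width: 0.0291
grip_force: 63.6
```

Call:
apply_moves(motion=[0,0,0,-0.01,0,0,0,0,-0.02,0,0,0,0,-0.05,0,0,0,0,-0.06,0,0,0,0,-0.05,0])

```text
time_s: 14.42
position: [0.4861, -0.416, 0.2147]
tcp_rot: [0.002, 0.269, 0.963, -0.001]
ft_force: [0.8, 0.0, -1.6]
gripper_width: 0.0291
grip_force: 63.2
```

Call:
apply_moves(motion=[0,0,0,-0.06,0,0,0,0,-0.06,0,0,0,0,0,0,0,0,0,0,0])

```text
time_s: 14.92
position: [0.486, -0.4158, 0.3305]
tcp_rot: [0.0, 0.269, 0.963, -0.0]
ft_force: [-0.8, -0.6, -1.6]
gripper_width: 0.029
grip_force: 63.4
```

```bash
python3 - <<'E'
from h import *
go(.486,-.4155,.3,1.026)
st=r.read_state()['position'];print(st)
for i in range(2):
  for n,nr in(("scanner_window",np.array([.533,-.443])),("scanner",np.array([.486,-.4155])),("tub_label",np.array([.447,-.052])),("bottle_label",np.array([.428,-.254])),("jar_label",np.array([.459,-.144])),("tin_label",np.array([.427,.068]))):
    print(n,np.round(mark(n,nr,grab=(n=="scanner_window")),4).tolist())
E
```

```text
t 14.93 pos [ 0.486  -0.4158  0.3305] yaw 1.027 q6 -1.79 w 0.029 gf 63.4 ft [-0.8 -0.6 -1.6]
turn 0.001 shift [0.0002 0.0003 0.0305]
[ 0.48597902 -0.41584578  0.33048314]
scanner_window [[0.5317, -0.4426, 0.3094]]
scanner [[0.485, -0.4146, 0.3115], [0.4857, -0.4198, 0.3105]]
tub_label [[0.4457, -0.0521, 0.1445], [0.4461, -0.0505, 0.0015]]
bottle_label [[0.428, -0.2549, 0.1135], [0.4225, -0.2536, 0.1166]]
jar_label [[0.4925, -0.1486, 0.0848], [0.4887, -0.1463, 0.0834]]
tin_label [[0.4258, 0.0677, 0.0619], [0.4255, 0.0681, 0.0647]]
scanner_window [[0.5364, -0.444, 0.3143]]
scanner [[0.4857, -0.4158, 0.3117], [0.4855, -0.4192, 0.3127]]
tub_label [[0.4452, -0.0508, 0.1465], [0.4472, -0.0517, 0.1438]]
bottle_label [[0.426, -0.2539, 0.1143], [0.4262, -0.253, 0.1146]]
jar_label [[0.4924, -0.1487, 0.0874], [0.4909, -0.1451, 0.0855]]
tin_label [[0.4281, 0.0659, 0.0648], [0.4264, 0.0688, 0.0675]]
```

The jar has been knocked to (0.4915, -0.147) and the other containers are where they were. Next is the tub.

```bash
python3 - <<'E'
from h import *
go(.399,-.023,.262,1.027)
E
```

```text
t 16.32 pos [ 0.486  -0.4159  0.33  ] yaw 1.027 q6 -1.79 w 0.0292 gf 63.4 ft [-0.6  0.  -0.1]
turn 0.0 shift [0.2777 0.2912 0.068 ]
```

Call:
apply_moves(motion=[0,0.0278,0.0291,0,0,0,0.0278,0.0291,0,0,0,0.0278,0.0291,0,0,0,0.0278,0.0291,0,0,0,0.0278,0.0291,0,0])

```text
time_s: 16.95
position: [0.4419, -0.2182, 0.3302]
tcp_rot: [0.0, 0.269, 0.963, -0.0]
ft_force: [-0.4, 0.2, -1.8]
gripper_width: 0.0293
grip_force: 63.3
```

Call:
apply_moves(motion=[0,0.0278,0.0291,0,0,0,0.0278,0.0291,0,0,0,0.0278,0.0291,0,0,0,0.0278,0.0291,0,0,0,0.0278,0.0291,0,0])

```text
time_s: 17.58
position: [0.3981, -0.0218, 0.3303]
tcp_rot: [0.0, 0.269, 0.963, 0.0]
ft_force: [0.2, 0.3, -2.0]
gripper_width: 0.0289
grip_force: 63.3
```

Call:
apply_moves(motion=[0,0,0,0.02,0,0,0,0,0.02,0,0,0,0,0.018,0,0,0,0,0.01,0,0,0,0,0,0])

```text
time_s: 18.2
position: [0.3984, -0.023, 0.2616]
tcp_rot: [-0.0, 0.269, 0.963, -0.0]
ft_force: [0.6, -0.5, -2.4]
gripper_width: 0.0287
grip_force: 63.4
```

```bash
python3 - <<'E'
from h import *
go(.399,-.023,.262,1.027)
for i in range(2):
    print(mark("scanner_window",np.array([.446,-.051])),mark("tub_label",np.array([.446,-.051]),grab=False),mark("scanner",np.array([.399,-.023]),grab=False))
E
```

```text
t 18.2 pos [ 0.3984 -0.023   0.2616] yaw 1.027 q6 -1.17 w 0.0287 gf 63.4 ft [ 0.6 -0.5 -2.4]
turn -0.0 shift [-0.0005  0.0003 -0.0004]
[array([ 0.4476, -0.0514,  0.2476]), array([ 0.4454, -0.0529,  0.2444])] [array([ 0.4481, -0.0502,  0.1398])] [array([ 0.4017, -0.0265,  0.2433])]
[array([ 0.4466, -0.0491,  0.2448]), array([ 0.4448, -0.0548,  0.2454])] [array([ 0.4469, -0.0481,  0.1442])] [array([ 0.398 , -0.0279,  0.2422])]
```

Window sits over the tub label within about 2 mm; holding there.

Call:
apply_moves(motion=[0,0,0,0,0,0,0,0,0,0,0,0,0,0,0,0,0,0,0,0,0,0,0,0,0])

```text
time_s: 19.62
position: [0.3987, -0.023, 0.262]
tcp_rot: [0.0, 0.269, 0.963, 0.0]
ft_force: [-0.1, 0.3, -2.1]
gripper_width: 0.0291
grip_force: 63.4
```

Call:
apply_moves(motion=[0,0,0,0,0,0,0,0,0,0,0,0,0,0,0,0,0,0,0,0,0,0,0,0,0])

```text
time_s: 20.25
position: [0.3987, -0.023, 0.262]
tcp_rot: [-0.0, 0.269, 0.963, 0.0]
ft_force: [-0.8, 0.5, -1.5]
gripper_width: 0.0294
grip_force: 63.4
```

Call:
apply_moves(motion=[0,0,0,0,0,0,0,0,0,0,0,0,0,-0.03,0,0,0,0,-0.038,0,0,0,0,0,0])

```text
time_s: 20.88
position: [0.3993, -0.0231, 0.3331]
tcp_rot: [0.003, 0.269, 0.963, 0.0]
ft_force: [-0.2, 0.4, -1.1]
gripper_width: 0.0295
grip_force: 63.4
```

```bash
python3 - <<'E'
from h import *
go(.3795,-.2255,.232,1.027)
E
```

```text
t 20.88 pos [ 0.3993 -0.0231  0.3331] yaw 1.027 q6 -1.17 w 0.0295 gf 63.4 ft [-0.2  0.4 -1.1]
turn 0.0 shift [-0.0873 -0.1837  0.1012]
```

Call:
apply_moves(motion=[0,-0.0218,-0.0459,0,0,0,-0.0218,-0.0459,0,0,0,-0.0218,-0.0459,0,0,0,-0.0219,-0.0459,0,0,0,0,0,0,0])

```text
time_s: 21.5
position: [0.3775, -0.2279, 0.3274]
tcp_rot: [-0.002, 0.271, 0.963, 0.0]
ft_force: [-0.3, -0.4, -1.2]
gripper_width: 0.0291
grip_force: 63.2
```

Call:
apply_moves(motion=[0,0,0,0.04,0,0,0,0,0.03,0,0,0,0,0.02,0,0,0,0,0.009,0,0,0,0,0,0])

```text
time_s: 22.12
position: [0.3783, -0.2246, 0.2304]
tcp_rot: [-0.0, 0.268, 0.963, 0.0]
ft_force: [0.1, 0.1, -1.8]
gripper_width: 0.0293
grip_force: 63.3
```

```bash
python3 - <<'E'
from h import *
go(.3795,-.2255,.232,1.027)
for i in range(2):
    print(mark("scanner_window",np.array([.4265,-.254])),mark("bottle_label",np.array([.4265,-.254]),grab=False),mark("jar_label",np.array([.49,-.147]),grab=False),mark("tin_label",np.array([.4265,.068]),grab=False))
E
```

```text
t 22.12 pos [ 0.3783 -0.2246  0.2304] yaw 1.028 q6 -1.64 w 0.0293 gf 63.3 ft [ 0.1  0.1 -1.8]
turn 0.001 shift [-0.0014 -0.0001 -0.0016]
[array([ 0.427 , -0.2558,  0.214 ])] [array([ 0.426 , -0.252 ,  0.1157])] [array([ 0.49  , -0.1487,  0.0864]), array([ 0.4913, -0.1445,  0.0872])] [array([0.4265, 0.0699, 0.0646]), array([0.4273, 0.0648, 0.0601])]
[array([ 0.3799, -0.2231,  0.2135]), array([ 0.4265, -0.2543,  0.2146])] [array([ 0.4294, -0.2524,  0.118 ])] [array([ 0.4916, -0.1455,  0.088 ]), array([ 0.4885, -0.1451,  0.0811])] [array([0.4256, 0.0672, 0.0652]), array([0.4258, 0.0669, 0.0653])]
```

Call:
apply_moves(motion=[0,0,0,0,0,0,0,0,0,0,0,0,0,0,0,0,0,0,0,0,0,0,0,0,0])

```text
time_s: 23.75
position: [0.3784, -0.2253, 0.231]
tcp_rot: [-0.0, 0.269, 0.963, -0.0]
ft_force: [-1.3, 0.2, -1.9]
gripper_width: 0.0291
grip_force: 63.3
```

Call:
apply_moves(motion=[0,0,0,0,0,0,0,0,0,0,0,0,0,0,0,0,0,0,0,0,0,0,0,0,0])

```text
time_s: 24.38
position: [0.3784, -0.2253, 0.231]
tcp_rot: [-0.0, 0.269, 0.963, -0.0]
ft_force: [-0.6, -0.2, -1.7]
gripper_width: 0.0292
grip_force: 63.3
```

Call:
apply_moves(motion=[0,0,0,0,0,0,0,0,0,0,0,0,0,-0.03,0,0,0,0,-0.03,0,0,0,0,0,0])

```text
time_s: 25.0
position: [0.379, -0.2257, 0.2934]
tcp_rot: [0.002, 0.269, 0.963, -0.001]
ft_force: [-0.5, -0.2, -2.7]
gripper_width: 0.0295
grip_force: 63.3
```

```bash
python3 - <<'E'
from h import *
go(.4435,-.118,.202,1.027)
E
```

```text
t 25.0 pos [ 0.379  -0.2257  0.2934] yaw 1.027 q6 -1.64 w 0.0295 gf 63.3 ft [-0.5 -0.2 -2.7]
turn 0.0 shift [0.001  0.1256 0.0914]
```

Call:
apply_moves(motion=[0,0,0.042,0,0,0,0.001,0.042,0,0,0,0,0.0416,0,0,0,0,0,0.03,0,0,0,0,0.03,0])

```text
time_s: 25.62
position: [0.4425, -0.1166, 0.2285]
tcp_rot: [-0.001, 0.268, 0.963, 0.0]
ft_force: [0.3, 0.3, -2.6]
gripper_width: 0.0295
grip_force: 63.4
```

Call:
apply_moves(motion=[0,0,0,0.02,0,0,0,0,0.009,0,0,0,0,0,0,0,0,0,0,0])

```text
time_s: 26.12
position: [0.4428, -0.1175, 0.2028]
tcp_rot: [0.001, 0.269, 0.963, -0.0]
ft_force: [0.5, 0.1, -1.6]
gripper_width: 0.029
grip_force: 63.3
```

```bash
python3 - <<'E'
from h import *
go(.4435,-.118,.202,1.027)
for i in range(2):
    print(mark("scanner_window",np.array([.49,-.147])),mark("jar_label",np.array([.49,-.147]),grab=False),mark("jar",np.array([.49,-.147]),grab=False),mark("tin_label",np.array([.4265,.068]),grab=False))
E
```

```text
t 26.12 pos [ 0.4428 -0.1175  0.2028] yaw 1.027 q6 -1.36 w 0.029 gf 63.3 ft [ 0.5  0.1 -1.6]
turn -0.0 shift [-0.0009 -0.0001  0.0008]
[array([ 0.49  , -0.1482,  0.1878])] [array([ 0.4926, -0.1475,  0.0831])] [array([ 0.489 , -0.145 , -0.0028])] [array([0.4266, 0.0689, 0.0626]), array([0.425 , 0.0677, 0.0651])]
[array([ 0.4888, -0.1483,  0.1844])] [array([ 0.489 , -0.1473,  0.0853])] [array([ 0.4903, -0.1437,  0.0009])] [array([0.424 , 0.0711, 0.065 ]), array([0.427 , 0.0674, 0.0631])]
```

Call:
apply_moves(motion=[0,0,0,0,0,0,0,0,0,0,0,0,0,0,0,0,0,0,0,0,0,0,0,0,0])

```text
time_s: 27.75
position: [0.4425, -0.1173, 0.202]
tcp_rot: [-0.0, 0.269, 0.963, -0.0]
ft_force: [0.6, 0.9, -1.2]
gripper_width: 0.0291
grip_force: 63.3
```

Call:
apply_moves(motion=[0,0,0,0,0,0,0,0,0,0,0,0,0,0,0,0,0,0,0,0,0,0,0,0,0])

```text
time_s: 28.38
position: [0.4425, -0.1173, 0.202]
tcp_rot: [0.0, 0.269, 0.963, 0.0]
ft_force: [-0.3, 0.2, -2.4]
gripper_width: 0.0293
grip_force: 63.3
```

Call:
apply_moves(motion=[0,0,0,0,0,0,0,0,0,0,0,0,0,-0.04,0,0,0,0,-0.05,0,0,0,0,-0.04,0])

```text
time_s: 29.0
position: [0.4425, -0.1173, 0.3341]
tcp_rot: [0.001, 0.269, 0.963, -0.0]
ft_force: [0.1, 0.1, -1.4]
gripper_width: 0.0288
grip_force: 63.1
```

```bash
python3 - <<'E'
from h import *
go(.379,.0965,.182,1.027)
E
```

```text
t 29.0 pos [ 0.4425 -0.1173  0.3341] yaw 1.027 q6 -1.36 w 0.0288 gf 63.1 ft [ 0.1  0.1 -1.4]
turn 0.0 shift [0.1652 0.15   0.1519]
```

Call:
apply_moves(motion=[0,0.033,0.03,0,0,0,0.033,0.03,0,0,0,0.033,0.03,0,0,0,0.033,0.03,0,0,0,0.0332,0.03,0,0])

```text
time_s: 29.62
position: [0.3782, 0.0978, 0.3322]
tcp_rot: [0.0, 0.269, 0.963, 0.0]
ft_force: [1.5, 0.7, -2.4]
gripper_width: 0.0293
grip_force: 63.4
```

Call:
apply_moves(motion=[0,0,0,0.05,0,0,0,0,0.05,0,0,0,0,0.03,0,0,0,0,0.02,0,0,0,0,0,0])

```text
time_s: 30.25
position: [0.3779, 0.0964, 0.1804]
tcp_rot: [-0.001, 0.269, 0.963, -0.001]
ft_force: [0.4, -0.1, -2.1]
gripper_width: 0.0292
grip_force: 63.2
```

```bash
python3 - <<'E'
from h import *
go(.379,.0965,.182,1.027)
for i in range(2):
    print(mark("scanner_window",np.array([.4265,.067])),mark("tin_label",np.array([.4265,.068]),grab=False),mark("tin",np.array([.4265,.068]),grab=False))
E
```

```text
t 30.25 pos [0.3779 0.0964 0.1804] yaw 1.027 q6 -0.86 w 0.0292 gf 63.2 ft [ 0.4 -0.1 -2.1]
turn 0.0 shift [-0.0009  0.0006 -0.0016]
[array([0.4278, 0.0672, 0.1649]), array([0.4254, 0.0661, 0.1678])] [array([0.4244, 0.0683, 0.0635]), array([0.4263, 0.0656, 0.0656])] [array([ 0.4279,  0.0648, -0.0044]), array([ 0.4314,  0.0663, -0.0005])]
[array([0.4246, 0.0661, 0.1674]), array([0.4265, 0.0663, 0.1683])] [array([0.4261, 0.0686, 0.0633]), array([0.43  , 0.068 , 0.0018])] [array([0.4271, 0.0698, 0.    ]), array([0.4258, 0.0658, 0.003 ])]
```

Good. I'll hold here, then go back to the dock, which puts the TCP at (0.486, -0.416).

Call:
apply_moves(motion=[0,0,0,0,0,0,0,0,0,0,0,0,0,0,0,0,0,0,0,0,0,0,0,0,0])

```text
time_s: 31.68
position: [0.3788, 0.0965, 0.182]
tcp_rot: [0.0, 0.269, 0.963, -0.0]
ft_force: [0.9, 0.4, -2.0]
gripper_width: 0.0289
grip_force: 63.3
```

Call:
apply_moves(motion=[0,0,0,0,0,0,0,0,0,0,0,0,0,0,0,0,0,0,0,0,0,0,0,0,0])

```text
time_s: 32.3
position: [0.3788, 0.0965, 0.182]
tcp_rot: [-0.0, 0.269, 0.963, -0.0]
ft_force: [0.0, -0.1, -0.8]
gripper_width: 0.0294
grip_force: 63.2
```

Call:
apply_moves(motion=[0,0,0,0,0,0,0,0,-0.04,0,0,0,0,-0.06,0,0,0,0,-0.05,0,0,0,0,0,0])

```text
time_s: 32.92
position: [0.3796, 0.0967, 0.3367]
tcp_rot: [0.004, 0.269, 0.963, 0.002]
ft_force: [-1.4, -0.6, -2.1]
gripper_width: 0.0291
grip_force: 63.5
```

```bash
python3 - <<'E'
from h import *
go(.4863,-.416,.03,1.027)
E
```

```text
t 32.92 pos [0.3796 0.0967 0.3367] yaw 1.027 q6 -0.86 w 0.0291 gf 63.5 ft [-1.4 -0.6 -2.1]
turn 0.0 shift [-0.3547 -0.3851  0.3068]
```

Call:
apply_moves(motion=[0,-0.0296,-0.0321,0,0,0,-0.0296,-0.0321,0,0,0,-0.0296,-0.0321,0,0,0,-0.0296,-0.0321,0,0,0,-0.0296,-0.0321,0,0])

```text
time_s: 33.55
position: [0.4223, -0.1188, 0.3305]
tcp_rot: [-0.001, 0.269, 0.963, 0.0]
ft_force: [0.4, 0.1, -1.9]
gripper_width: 0.0291
grip_force: 63.2
```

Call:
apply_moves(motion=[0,-0.0296,-0.0321,0,0,0,-0.0296,-0.0321,0,0,0,-0.0296,-0.0321,0,0,0,-0.0296,-0.0321,0,0,0,-0.0296,-0.0321,0,0])

```text
time_s: 34.17
position: [0.4659, -0.3327, 0.3302]
tcp_rot: [-0.001, 0.269, 0.963, 0.001]
ft_force: [-0.3, -0.1, -2.2]
gripper_width: 0.0291
grip_force: 63.2
```

Call:
apply_moves(motion=[0,-0.0296,-0.0321,0,0,0,-0.0296,-0.0321,0,0,0,0,0,0.05,0,0,0,0,0.05,0,0,0,0,0,0])

```text
time_s: 34.8
position: [0.4813, -0.415, 0.2231]
tcp_rot: [-0.007, 0.269, 0.963, 0.004]
ft_force: [0.2, -0.3, -1.2]
gripper_width: 0.0289
grip_force: 63.1
```

```bash
python3 - <<'E'
from h import *
go(.4863,-.416,.03,1.027)
for i in range(2):print(mark("scanner_window",np.array([.53,-.44])),mark("scanner",np.array([.486,-.416]),grab=False),mark("dock",np.array([.486,-.416]),grab=False))
E
```

```text
t 34.8 pos [ 0.4813 -0.415   0.2231] yaw 1.027 q6 -1.79 w 0.0289 gf 63.1 ft [ 0.2 -0.3 -1.2]
turn -0.0 shift [-0.0076  0.0011  0.193 ]
[array([ 0.5314, -0.4476,  0.2153])] [array([ 0.483 , -0.42  ,  0.2121])] [array([ 0.4884, -0.4144,  0.0025]), array([ 0.484 , -0.4127,  0.0024])]
[array([ 0.53  , -0.4488,  0.2159])] [array([ 0.4835, -0.4154,  0.2173]), array([ 0.4832, -0.4191,  0.2119])] [array([ 0.4869, -0.4128,  0.0022]), array([ 0.4809, -0.4151,  0.0007])]
```

```bash
python3 - <<'E'
from h import *
go(.4863,-.416,.03,1.027)
E
```

```text
t 35.6 pos [ 0.4834 -0.4169  0.2319] yaw 1.027 q6 -1.79 w 0.0287 gf 63.2 ft [-0.1  0.5 -2. ]
turn -0.0 shift [-0.0021  0.0022  0.2019]
```

Call:
apply_moves(motion=[0,-0.0021,0.0022,0.05,0,0,0,0,0.05,0,0,0,0,0.05,0,0,0,0,0.03,0,0,0,0,0.015,0])

```text
time_s: 36.22
position: [0.4854, -0.4152, 0.0343]
tcp_rot: [-0.002, 0.269, 0.963, 0.001]
ft_force: [-0.0, 0.2, -1.7]
gripper_width: 0.0289
grip_force: 63.3
```

Call:
apply_moves(motion=[0,0,0,0.01,0,0,0,0,0.003,0,0,0,0,0.003,0,0,0,0,0,0,0,0,0,0,0])

```text
time_s: 36.85
position: [0.4866, -0.4163, 0.0217]
tcp_rot: [0.0, 0.269, 0.963, -0.0]
ft_force: [0.4, -0.1, -1.3]
gripper_width: 0.0294
grip_force: 63.3
```

Call:
apply_moves(motion=[0,0,0,0.0012,0,0.55,0,0,0,0,0.55,0,0,0,0,0.55,0,0,-0.02,0,0.55,0,0,-0.05,0])

```text
time_s: 37.48
position: [0.4851, -0.4149, 0.0883]
tcp_rot: [-0.003, 0.269, 0.963, 0.001]
ft_force: [0.2, 0.0, 1.6]
gripper_width: 0.047
grip_force: 0.0
```

Call:
apply_moves(motion=[0.9,0,0,-0.06,0,0.9,0,0,-0.06,0.18,0.9,0,0,-0.06,0.18,1,0,0,0,0.18,1,0,0,0,0.18])

```text
time_s: 38.1
position: [0.4865, -0.4162, 0.2733]
tcp_rot: [0.002, 0.593, 0.805, -0.0]
ft_force: [-0.6, -0.2, -0.5]
gripper_width: 0.0853
grip_force: 0.0
```

```bash
python3 - <<'E'
from h import *
go(.427,-.2535,.056,-.09)
N={"scanner":(.486,-.416),"scanner_window":(.533,-.445),"bottle_label":(.427,-.254),"bottle":(.427,-.254),"jar_label":(.49,-.147),"jar":(.49,-.147),"tin_label":(.4265,.068),"tub_label":(.446,-.051),"tub":(.446,-.051)}
for n,p in N.items(): print(n,np.round(mark(n,np.array(p),grab=n=="scanner"),4).tolist())
c0,c1=[r.grab_frame(c) for c in("top","scene")]
a=cv2.resize(c0[140:290,220:440],None,fx=2.5,fy=2.5);b=cv2.resize(c1[130:250,210:430],None,fx=2.5,fy=2.5)
cv2.imwrite("pics/crop3.png",np.vstack([a,b])[:600])
E
```

```text
t 38.1 pos [ 0.4865 -0.4162  0.2733] yaw 0.301 q6 -1.06 w 0.0853 gf 0.0 ft [-0.6 -0.2 -0.5]
turn 0.391 shift [ 0.1573 -0.0747  0.2166]
scanner [[0.4859, -0.4141, 0.0057], [0.4881, -0.4198, 0.0016]]
scanner_window [[0.5365, -0.4485, 0.007], [0.5342, -0.4472, 0.0047]]
bottle_label [[0.4288, -0.2551, 0.1163], [0.426, -0.2515, 0.1166]]
bottle [[0.4274, -0.2537, -0.0015], [0.4283, -0.2558, -0.0046]]
jar_label [[0.4908, -0.1475, 0.0815], [0.4886, -0.1458, 0.0817]]
jar [[0.4898, -0.145, 0.0019], [0.4863, -0.147, -0.002]]
tin_label [[0.4255, 0.0699, 0.0619], [0.4252, 0.0672, 0.0661]]
tub_label [[0.4449, -0.0536, 0.1434], [0.4438, -0.0496, 0.1416]]
tub [[0.4524, -0.0513, -0.001], [0.4432, -0.0516, -0.0002]]
```

View pics/crop3.png

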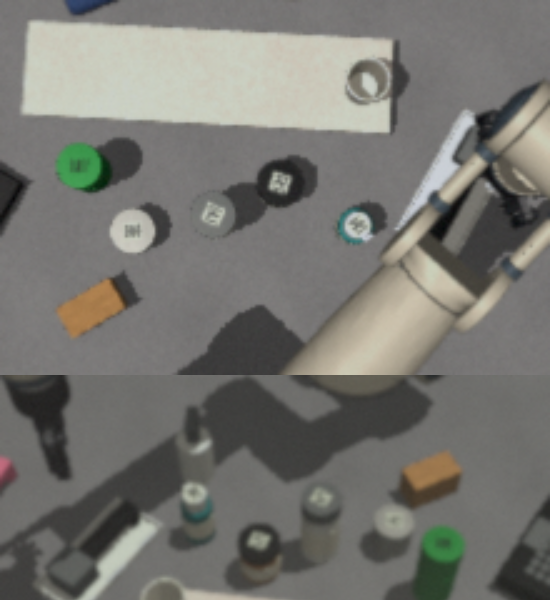

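Call:
apply_moves(motion=[1,0,0,0,0.13,1,0,0,0,0.13,1,0,0,0,0.131,1,0.039,-0.0187,0,0,1,0.039,-0.0187,0,0])

```text
time_s: 39.83
position: [0.4552, -0.3345, 0.2691]
tcp_rot: [-0.001, 0.736, 0.677, -0.0]
ft_force: [0.2, -0.0, 1.1]
gripper_width: 0.0854
grip_force: 0.0
```

Call:
apply_moves(motion=[1,0.039,-0.0187,0.02,0,1,0.04,-0.0187,0.04,0,1,0,0,0,0,1,0,0,0,0])

```text
time_s: 40.33
position: [0.4254, -0.2538, 0.211]
tcp_rot: [0.001, 0.736, 0.677, 0.0]
ft_force: [0.1, 0.4, 1.1]
gripper_width: 0.0851
grip_force: 0.0
```

```bash
python3 - <<'E'
from h import *
go(.427,-.2538,.056,-.09)
E
```

```text
t 40.33 pos [ 0.4254 -0.2538  0.211 ] yaw -0.084 q6 -0.52 w 0.0851 gf 0.0 ft [0.1 0.4 1.1]
turn 0.006 shift [0.0003 0.0013 0.155 ]
```

Call:
apply_moves(motion=[1,0,0.0013,0.05,0,1,0,0,0.05,0,1,0,0,0.03,0,1,0,0,0.025,0,1,0,0,0,0])

```text
time_s: 40.95
position: [0.4267, -0.2546, 0.0549]
tcp_rot: [-0.0, 0.737, 0.676, -0.0]
ft_force: [-0.7, -0.6, 0.6]
gripper_width: 0.0855
grip_force: 0.0
```

Call:
apply_moves(motion=[0,0,0,0,0,0,0,0,0,0,0,0,0,0,0,0,0,0,0,0,0,0,0,0,0], force=40)

```text
time_s: 41.58
position: [0.4273, -0.2544, 0.0573]
tcp_rot: [0.002, 0.736, 0.677, 0.0]
ft_force: [-1.5, 0.3, 6.4]
gripper_width: 0.051
grip_force: 41.2
```

Call:
apply_moves(motion=[0,0,0,-0.02,0,0,0,0,-0.05,0,0,0,0,-0.05,0,0,0,0,-0.04,0,0,0,0,0,0])

```text
time_s: 42.2
position: [0.4276, -0.2543, 0.2206]
tcp_rot: [0.004, 0.736, 0.677, 0.001]
ft_force: [0.9, -0.3, -2.2]
gripper_width: 0.0508
grip_force: 42.1
```

```bash
python3 - <<'E'
from h import *
go(.641,-.144,.116,-.09)
for n,p in {"jar_label":(.49,-.147),"jar":(.49,-.147),"bottle":(.427,-.254)}.items(): print(n,np.round(mark(n,np.array(p)),4).tolist())
m=[]
r.grab_frame("top")
for d in r.cut_out("top","shelf"):
    ys,xs=np.nonzero(d["mask"]);print(d["conf"],cv2.minAreaRect(ray("top",np.c_[xs,ys],.05)[:,:2].astype(np.float32)))
print(mark("shelf"),mark("tumbler"))
E
```

```text
t 42.2 pos [ 0.4276 -0.2543  0.2206] yaw -0.084 q6 -0.52 w 0.0508 gf 42.1 ft [ 0.9 -0.3 -2.2]
turn 0.006 shift [0.1294 0.2019 0.1056]
jar_label [[0.4904, -0.1474, 0.0887], [0.4893, -0.1471, 0.0847]]
jar [[0.49, -0.1464, 0.0004], [0.488, -0.1462, -0.0018]]
bottle [[0.4237, -0.2553, 0.1551]]
0.85 ((0.6483926177024841, -0.045115500688552856), (0.5364285707473755, 0.14185594022274017), 85.80648803710938)
[array([ 6.484e-01, -4.610e-02,  5.000e-04]), array([ 0.6447, -0.0478,  0.0033])] [array([ 0.6292, -0.2714,  0.0487]), array([0.4286, 0.0676, 0.0647])]
```

Call:
apply_moves(motion=[0,0.0259,0.0404,0,0,0,0.0259,0.0404,0,0,0,0.0259,0.0404,0,0,0,0.0259,0.0404,0,0,0,0.0258,0.0403,0,0])

```text
time_s: 43.92
position: [0.6397, -0.1406, 0.2147]
tcp_rot: [0.0, 0.736, 0.677, -0.0]
ft_force: [-0.4, -0.6, -0.6]
gripper_width: 0.0509
grip_force: 42.3
```

Call:
apply_moves(motion=[0,0,0,0.04,0,0,0,0,0.03,0,0,0,0,0.02,0,0,0,0,0,0,0,0,0,0,0])

```text
time_s: 44.55
position: [0.6389, -0.1418, 0.1267]
tcp_rot: [0.001, 0.736, 0.677, 0.001]
ft_force: [0.5, -0.6, -1.3]
gripper_width: 0.0508
grip_force: 42.5
```

```bash
python3 - <<'E'
from h import *
go(.6405,-.145,.1075,-.084)
E
```

```text
t 44.55 pos [ 0.6389 -0.1418  0.1267] yaw -0.084 q6 -0.19 w 0.0508 gf 42.5 ft [ 0.5 -0.6 -1.3]
turn -0.0 shift [-0.003   0.0018  0.0192]
```

Lower onto the shelf, release and rise. The jar is next.

Call:
apply_moves(motion=[0,-0.003,0.0018,0.012,0,0,0,0,0.005,0,0,0,0,0.002,0,0,0,0,0,0,0,0,0,0,0])

```text
time_s: 45.18
position: [0.6399, -0.1449, 0.1074]
tcp_rot: [0.001, 0.736, 0.677, 0.0]
ft_force: [-2.7, 0.1, 5.1]
gripper_width: 0.0508
grip_force: 42.9
```

```bash
python3 - <<'E'
from h import *
go(.6405,-.145,.1075,-.084)
E
```

```text
t 45.17 pos [ 0.6399 -0.1449  0.1074] yaw -0.084 q6 -0.19 w 0.0508 gf 42.9 ft [-2.7  0.1  5.1]
turn -0.0 shift [-0.      0.0006 -0.0001]
```

Call:
apply_moves(motion=[0.9,0,0,0,0,0.9,0,0,0,0,1,0,0,-0.04,0,1,0,0,-0.05,0,1,0,0,-0.03,0])

```text
time_s: 45.8
position: [0.6404, -0.1447, 0.2289]
tcp_rot: [0.001, 0.736, 0.677, 0.001]
ft_force: [0.2, 0.7, 0.6]
gripper_width: 0.0851
grip_force: 0.0
```

Call:
apply_moves(motion=[1,0,-0.05,0,0,1,0,-0.05,0,0,1,0,-0.05,0,0,1,0,0,0,0,1,0,0,0,0])

```text
time_s: 46.42
position: [0.4907, -0.1321, 0.2261]
tcp_rot: [0.001, 0.736, 0.677, 0.0]
ft_force: [0.1, 0.6, 0.2]
gripper_width: 0.0851
grip_force: 0.0
```

```bash
python3 - <<'E'
from h import *
go(.489,-.1465,.055,-.084)
J=[]
for i in range(2):
  for n,p in {"jar_label":(.49,-.147),"jar":(.49,-.147),"bottle":(.64,-.145),"bottle_label":(.64,-.145)}.items(): print(n,np.round(mark(n,np.array(p)),4).tolist())
E
```

```text
t 46.42 pos [ 0.4907 -0.1321  0.2261] yaw -0.084 q6 -0.25 w 0.0851 gf 0.0 ft [0.1 0.6 0.2]
turn -0.0 shift [-0.0145 -0.0007  0.1711]
jar_label [[0.4915, -0.1457, 0.0812]]
jar [[0.4877, -0.1439, -0.002]]
bottle [[0.6369, -0.1421, 0.0472], [0.6394, -0.1452, 0.049]]
bottle_label [[0.6417, -0.1462, 0.1645], [0.6377, -0.143, 0.1663]]
jar_label [[0.49, -0.1451, 0.0821]]
jar [[0.4915, -0.1463, -0.0023]]
bottle [[0.6381, -0.1449, 0.0466], [0.6384, -0.144, 0.0491]]
bottle_label [[0.6396, -0.1458, 0.1667], [0.6402, -0.1454, 0.1672]]
```

Call:
apply_moves(motion=[1,-0.0145,0,0.05,0,1,0,0,0.05,0,1,0,0,0.04,0,1,0,0,0.02,0,1,0,0,0.011,0])

```text
time_s: 48.65
position: [0.4892, -0.1465, 0.0544]
tcp_rot: [-0.0, 0.736, 0.677, -0.0]
ft_force: [-0.8, 0.4, 0.5]
gripper_width: 0.0854
grip_force: 0.0
```

Call:
apply_moves(motion=[0,0,0,0,0,0,0,0,0,0,0,0,0,0,0,0,0,0,0,0,0,0,0,0,0], force=50)

```text
time_s: 49.28
position: [0.4899, -0.1467, 0.0561]
tcp_rot: [0.001, 0.736, 0.677, 0.001]
ft_force: [0.5, -0.9, 6.0]
gripper_width: 0.0663
grip_force: 56.9
```

```bash
python3 - <<'E'
from h import *
go(.648,-.0455,.16,-.084)
E
```

```text
t 49.27 pos [ 0.4899 -0.1467  0.0561] yaw -0.084 q6 -0.27 w 0.0663 gf 56.9 ft [ 0.5 -0.9  6. ]
turn 0.0 shift [ 0.1141  0.1492 -0.1036]
```

Call:
apply_moves(motion=[0,0,0,-0.03,0,0,0,0,-0.06,0,0,0,0,-0.06,0,0,0.0285,0.0373,0,0,0,0.0285,0.0373,0,0])

```text
time_s: 49.9
position: [0.5692, -0.0957, 0.2055]
tcp_rot: [0.001, 0.737, 0.676, 0.0]
ft_force: [-0.9, -0.9, -2.1]
gripper_width: 0.0668
grip_force: 57.4
```

Call:
apply_moves(motion=[0,0.0285,0.0373,0,0,0,0.0286,0.0373,0,0,0,0,0,0.03,0,0,0,0,0.03,0,0,0,0,0,0])

```text
time_s: 50.52
position: [0.6454, -0.0449, 0.1398]
tcp_rot: [-0.003, 0.736, 0.677, -0.003]
ft_force: [0.2, -0.1, -2.4]
gripper_width: 0.0668
grip_force: 57.5
```

Call:
apply_moves(motion=[0,0,0,0,0,0,0,0,0,0])

```text
time_s: 50.78
position: [0.6481, -0.0455, 0.1471]
tcp_rot: [0.001, 0.736, 0.677, 0.001]
ft_force: [0.0, -0.4, -2.2]
gripper_width: 0.0667
grip_force: 57.5
```

```bash
python3 - <<'E'
from h import *
go(.648,-.0455,.1055,-.084)
E
```

```text
t 50.77 pos [ 0.6481 -0.0455  0.1471] yaw -0.084 q6 -0.04 w 0.0667 gf 57.5 ft [ 0.  -0.4 -2.2]
turn -0.0 shift [ 0.     -0.0003  0.0416]
```

Call:
apply_moves(motion=[0,0,0,0.025,0,0,0,0,0.01,0,0,0,0,0.004,0,0,0,0,0.002,0,0,0,0,0,0])

```text
time_s: 51.4
position: [0.6474, -0.0453, 0.1061]
tcp_rot: [0.0, 0.736, 0.677, 0.0]
ft_force: [-5.2, 0.1, 6.2]
gripper_width: 0.0665
grip_force: 58.0
```

```bash
python3 - <<'E'
from h import *
go(.648,-.0455,.1055,-.084)
E
```

```text
t 51.4 pos [ 0.6474 -0.0453  0.1061] yaw -0.084 q6 -0.04 w 0.0665 gf 58.0 ft [-5.2  0.1  6.2]
turn 0.0 shift [-0.0001  0.0006  0.0006]
```

Call:
apply_moves(motion=[1,0,0,0,0,1,0,0,0,0,1,0,0,-0.04,0,1,0,0,-0.05,0,1,0,0,-0.04,0])

```text
time_s: 52.02
position: [0.6479, -0.0453, 0.2362]
tcp_rot: [0.001, 0.736, 0.677, 0.001]
ft_force: [0.7, -0.2, 0.1]
gripper_width: 0.0851
grip_force: 0.0
```

```bash
python3 - <<'E'
from h import *
go(.4265,.0675,.025,-.084)
for n,p in {"tin_label":(.4265,.068),"tin":(.4265,.068),"jar":(.648,-.0455),"jar_label":(.648,-.0455)}.items(): print(n,np.round(mark(n,np.array(p)),4).tolist())
E
```

```text
t 52.02 pos [ 0.6479 -0.0453  0.2362] yaw -0.084 q6 -0.04 w 0.0851 gf 0.0 ft [ 0.7 -0.2  0.1]
turn 0.0 shift [ 0.0939 -0.2305  0.2106]
tin_label [[0.4247, 0.0677, 0.0628], [0.4287, 0.0673, 0.0654]]
tin [[0.4278, 0.0651, -0.0019], [0.4288, 0.068, 0.0015]]
jar [[0.6486, -0.0443, 0.0515], [0.6485, -0.0428, 0.0478]]
jar_label [[0.6501, -0.049, 0.1327], [0.6492, -0.0432, 0.1346]]
```

Call:
apply_moves(motion=[1,0.0188,-0.0461,0,0,1,0.0188,-0.0461,0,0,1,0.0188,-0.0461,0,0,1,0.0188,-0.0461,0,0,1,0.0187,-0.0461,0,0])

```text
time_s: 53.45
position: [0.4242, 0.0682, 0.234]
tcp_rot: [0.0, 0.736, 0.677, 0.0]
ft_force: [-0.2, -0.4, 0.8]
gripper_width: 0.0856
grip_force: 0.0
```

Call:
apply_moves(motion=[1,0,0,0.05,0,1,0,0,0.05,0,1,0,0,0,0,1,0,0,0,0])

```text
time_s: 53.95
position: [0.4265, 0.0676, 0.1361]
tcp_rot: [0.001, 0.736, 0.677, 0.001]
ft_force: [0.3, 0.0, 0.5]
gripper_width: 0.0853
grip_force: 0.0
```

```bash
python3 - <<'E'
from h import *
go(.427,.0675,.025,-.084)
for n,p in {"tin_label":(.4265,.068),"tin":(.4265,.068),"tub_label":(.446,-.051)}.items(): print(n,np.round(mark(n,np.array(p)),4).tolist())
E
```

```text
t 53.95 pos [0.4265 0.0676 0.1361] yaw -0.084 q6 0.16 w 0.0853 gf 0.0 ft [0.3 0.  0.5]
turn -0.0 shift [-1.000e-04  2.000e-04  1.111e-01]
tin_label [[0.4275, 0.0674, 0.0637]]
tin [[0.4291, 0.068, 0.0043]]
tub_label [[0.448, -0.0499, 0.1455], [0.4453, -0.0508, 0.1432]]
```

Call:
apply_moves(motion=[1,0,0,0.05,0,1,0,0,0.03,0,1,0,0,0.02,0,1,0,0,0.01,0,1,0,0,0,0])

```text
time_s: 55.18
position: [0.4253, 0.0676, 0.0234]
tcp_rot: [-0.0, 0.736, 0.677, -0.0]
ft_force: [0.3, -0.6, -1.1]
gripper_width: 0.0853
grip_force: 0.0
```

Call:
apply_moves(motion=[0,0,0,0,0,0,0,0,0,0,0,0,0,0,0,0,0,0,0,0,0,0,0,0,0], force=50)

```text
time_s: 55.8
position: [0.4267, 0.0677, 0.0254]
tcp_rot: [0.001, 0.736, 0.677, 0.001]
ft_force: [0.9, 0.1, 6.0]
gripper_width: 0.0648
grip_force: 55.7
```

Call:
apply_moves(motion=[0,0,0,-0.03,0,0,0,0,-0.06,0,0,0,0,-0.06,0,0,0,0,-0.06,0,0,0,0,0,0])

```text
time_s: 56.42
position: [0.4273, 0.0678, 0.2395]
tcp_rot: [0.003, 0.736, 0.677, 0.004]
ft_force: [0.5, 0.2, -2.1]
gripper_width: 0.0649
grip_force: 55.9
```

```bash
python3 - <<'E'
from h import *
go(.663,.164,.0765,-.084)
print(mark("tumbler",np.array([.629,-.272])))
E
```

```text
t 56.42 pos [0.4273 0.0678 0.2395] yaw -0.084 q6 0.16 w 0.0649 gf 55.9 ft [ 0.5  0.2 -2.1]
turn 0.0 shift [0.1154 0.2253 0.1653]
[array([ 0.6284, -0.271 ,  0.0497]), array([ 0.6284, -0.2691,  0.0467])]
```

Call:
apply_moves(motion=[0,0.0231,0.045,0,0,0,0.0231,0.045,0,0,0,0.0231,0.045,0,0,0,0.0231,0.045,0,0,0,0.0231,0.0453,0,0])

```text
time_s: 57.25
position: [0.6606, 0.1643, 0.2307]
tcp_rot: [-0.001, 0.736, 0.677, -0.002]
ft_force: [0.7, 0.0, 0.7]
gripper_width: 0.0649
grip_force: 56.1
```

Call:
apply_moves(motion=[0,0,0,0.04,0,0,0,0,0.04,0,0,0,0,0.04,0,0,0,0,0,0,0,0,0,0,0])

```text
time_s: 57.88
position: [0.6598, 0.1638, 0.1144]
tcp_rot: [0.0, 0.736, 0.677, 0.0]
ft_force: [-0.3, -0.1, -0.4]
gripper_width: 0.0647
grip_force: 56.1
```

```bash
python3 - <<'E'
from h import *
go(.663,.164,.0755,-.084)
E
```

```text
t 57.88 pos [0.6598 0.1638 0.1144] yaw -0.084 q6 0.28 w 0.0647 gf 56.1 ft [-0.3 -0.1 -0.4]
turn -0.0 shift [0.0005 0.0031 0.0389]
```

Call:
apply_moves(motion=[0,0,0.0025,0.025,0,0,0,0,0.008,0,0,0,0,0.004,0,0,0,0,0.002,0,0,0,0,0,0])

```text
time_s: 58.5
position: [0.6626, 0.1637, 0.0755]
tcp_rot: [0.0, 0.736, 0.677, 0.0]
ft_force: [-0.5, -0.3, -1.3]
gripper_width: 0.065
grip_force: 56.1
```

```bash
python3 - <<'E'
from h import *
go(.663,.164,.0755,-.084)
E
```

```text
t 58.5 pos [0.6626 0.1637 0.0755] yaw -0.084 q6 0.28 w 0.065 gf 56.1 ft [-0.5 -0.3 -1.3]
turn 0.0 shift [0.0004 0.0004 0.    ]
```

Call:
apply_moves(motion=[0,0,0,0.001,0,0,0,0,0.001,0,0,0,0,0,0])

```text
time_s: 58.88
position: [0.6627, 0.1637, 0.0754]
tcp_rot: [0.001, 0.736, 0.677, 0.001]
ft_force: [-4.0, -0.7, 6.2]
gripper_width: 0.0645
grip_force: 56.8
```

Call:
apply_moves(motion=[1,0,0,0,0,1,0,0,0,0,1,0,0,-0.05,0,1,0,0,-0.06,0,1,0,0,-0.06,0])

```text
time_s: 59.5
position: [0.6621, 0.1635, 0.244]
tcp_rot: [-0.0, 0.736, 0.677, -0.0]
ft_force: [0.3, 0.6, -0.1]
gripper_width: 0.0855
grip_force: 0.0
```

```bash
python3 - <<'E'
from h import *
for n,p in {"tub_label":(.446,-.051),"tub":(.446,-.051),"tin":(.663,.164),"tin_label":(.663,.164)}.items(): print(n,np.round(mark(n,np.array(p)),4).tolist())
go(.446,-.051,.111,-.084)
E
```

```text
tub_label [[0.4471, -0.052, 0.1476], [0.4442, -0.0512, 0.1439]]
tub [[0.4518, -0.0552, 0.0002], [0.4423, -0.0505, 0.0003]]
tin [[0.6641, 0.1625, 0.0486], [0.6665, 0.1623, 0.0553]]
tin_label [[0.6628, 0.1646, 0.114], [0.6618, 0.1646, 0.1173]]
t 60.3 pos [0.6623 0.1636 0.2426] yaw -0.084 q6 0.28 w 0.0852 gf 0.0 ft [-0.8 -0.2 -0.1]
turn 0.0 shift [-0.232  -0.1975  0.1317]
```

Call:
apply_moves(motion=[1,-0.0387,-0.0329,0,0,1,-0.0387,-0.0329,0,0,1,-0.0387,-0.0329,0,0,1,-0.0387,-0.0329,0,0,1,-0.0387,-0.0329,0,0])

```text
time_s: 60.92
position: [0.4809, -0.0164, 0.243]
tcp_rot: [0.0, 0.736, 0.677, 0.0]
ft_force: [-0.2, -0.2, 0.7]
gripper_width: 0.0852
grip_force: 0.0
```

Call:
apply_moves(motion=[1,-0.0385,-0.033,0,0,1,0,0,0.03,0,1,0,0,0,0,1,0,0,0,0])

```text
time_s: 61.42
position: [0.4463, -0.0508, 0.2136]
tcp_rot: [0.0, 0.736, 0.677, 0.0]
ft_force: [0.1, 0.1, -0.1]
gripper_width: 0.0856
grip_force: 0.0
```

```bash
python3 - <<'E'
from h import *
for n,p in {"tub_label":(.446,-.051),"tub":(.446,-.051)}.items(): print(n,np.round(mark(n,np.array(p)),4).tolist())
go(.446,-.051,.111,-.084)
E
```

```text
tub_label [[0.4438, -0.0523, 0.1448]]
tub [[0.4458, -0.0527, -0.0031]]
t 61.83 pos [ 0.4462 -0.0509  0.213 ] yaw -0.084 q6 -0.11 w 0.0855 gf 0.0 ft [-0.4 -0.2 -0.3]
turn 0.0 shift [-0.0002 -0.0003  0.102 ]
```

Call:
apply_moves(motion=[1,0,0,0.04,0,1,0,0,0.03,0,1,0,0,0.02,0,1,0,0,0.012,0,1,0,0,0,0])

```text
time_s: 62.45
position: [0.4459, -0.051, 0.1105]
tcp_rot: [-0.0, 0.736, 0.677, -0.0]
ft_force: [0.3, -0.5, 0.1]
gripper_width: 0.0855
grip_force: 0.0
```

Call:
apply_moves(motion=[0,0,0,0,0,0,0,0,0,0,0,0,0,0,0,0,0,0,0,0,0,0,0,0,0], force=50)

```text
time_s: 63.08
position: [0.4467, -0.0512, 0.1125]
tcp_rot: [0.001, 0.736, 0.677, 0.001]
ft_force: [-2.4, -0.2, 5.3]
gripper_width: 0.0629
grip_force: 55.5
```

Call:
apply_moves(motion=[0,0,0,-0.03,0,0,0,0,-0.05,0,0,0,0,-0.05,0,0,0,0,-0.04,0,0,0,0,0,0])

```text
time_s: 63.7
position: [0.4471, -0.0512, 0.2842]
tcp_rot: [0.003, 0.736, 0.677, 0.002]
ft_force: [0.1, -0.5, -3.4]
gripper_width: 0.0628
grip_force: 56.5
```

```bash
python3 - <<'E'
from h import *
go(.6555,.057,.161,-.084)
E
```

```text
t 63.7 pos [ 0.4471 -0.0512  0.2842] yaw -0.084 q6 -0.11 w 0.0628 gf 56.5 ft [ 0.1 -0.5 -3.4]
turn -0.0 shift [0.1254 0.1978 0.1244]
```

Call:
apply_moves(motion=[0,0.0251,0.0396,0,0,0,0.0251,0.0396,0,0,0,0.0251,0.0396,0,0,0,0.0251,0.0396,0,0,0,0.0251,0.0396,0,0])

```text
time_s: 64.32
position: [0.6548, 0.0582, 0.2776]
tcp_rot: [-0.001, 0.736, 0.677, -0.001]
ft_force: [0.3, -1.3, -2.5]
gripper_width: 0.0626
grip_force: 56.9
```

Call:
apply_moves(motion=[0,0,0,0,0,0,0,0,0.04,0,0,0,0,0.04,0,0,0,0,0,0,0,0,0,0,0])

```text
time_s: 64.95
position: [0.6537, 0.0572, 0.2022]
tcp_rot: [0.0, 0.736, 0.677, 0.0]
ft_force: [1.2, 0.0, -2.7]
gripper_width: 0.0625
grip_force: 57.1
```

```bash
python3 - <<'E'
from h import *
go(.6555,.057,.1625,-.084)
E
```

```text
t 64.95 pos [0.6537 0.0572 0.2022] yaw -0.084 q6 0.12 w 0.0625 gf 57.1 ft [ 1.2  0.  -2.7]
turn -0.0 shift [-0.      0.0017  0.0397]
```

Call:
apply_moves(motion=[0,0,0,0.025,0,0,0,0,0.008,0,0,0,0,0.004,0,0,0,0,0.002,0,0,0,0,0,0])

```text
time_s: 65.58
position: [0.6542, 0.0574, 0.1628]
tcp_rot: [0.0, 0.736, 0.677, 0.001]
ft_force: [0.6, -0.5, -2.3]
gripper_width: 0.0626
grip_force: 57.7
```

Call:
apply_moves(motion=[0,0,0,0.001,0,0,0,0,0,0])

```text
time_s: 65.82
position: [0.6542, 0.0575, 0.1627]
tcp_rot: [0.001, 0.736, 0.677, 0.001]
ft_force: [-2.8, 1.2, 4.9]
gripper_width: 0.0632
grip_force: 57.9
```

Contact made. Release, rise and retreat, then check everything.

Call:
apply_moves(motion=[1,0,0,0,0,1,0,0,0,0,1,0,0,-0.04,0,1,0,0,-0.05,0,1,0,0,-0.05,0])

```text
time_s: 66.45
position: [0.6537, 0.0574, 0.3017]
tcp_rot: [-0.0, 0.736, 0.677, -0.0]
ft_force: [0.2, -1.0, 1.0]
gripper_width: 0.0856
grip_force: 0.0
```

Call:
apply_moves(motion=[1,0,-0.05,0,0,1,0,-0.05,0,0,1,0,-0.05,0,0,1,0,-0.05,0,0,1,0,0,0,0])

```text
time_s: 67.08
position: [0.4523, 0.0745, 0.3018]
tcp_rot: [0.001, 0.736, 0.677, 0.001]
ft_force: [1.0, -0.7, 0.4]
gripper_width: 0.0854
grip_force: 0.0
```

```bash
python3 - <<'E'
from h import *
ims=[r.grab_frame(c) for c in("top","scene")]
for n,p in {"tub":(.655,.057),"bottle":(.64,-.145),"jar":(.648,-.0455),"tin":(.663,.164),"tumbler":(.629,-.272),"scanner":(.486,-.416),"scanner_window":(.535,-.447),"screen_handle":(.51,.45),"screen_hinge":(.494,.423)}.items(): print(n,np.round(mark(n,np.array(p),grab=False),3).tolist())
a=cv2.resize(ims[0][130:290,150:440],None,fx=2,fy=2);b=cv2.resize(ims[1][130:280,180:470],None,fx=2,fy=2)
cv2.imwrite("pics/final.png",np.vstack([a,b])[:600])
E
```

```text
tub [[0.656, 0.059, 0.05], [0.654, 0.057, 0.049]]
bottle [[0.64, -0.142, 0.049], [0.638, -0.145, 0.049]]
jar [[0.649, -0.043, 0.053], [0.649, -0.047, 0.048]]
tin [[0.662, 0.164, 0.047], [0.667, 0.162, 0.053]]
tumbler [[0.626, -0.272, 0.051], [0.625, -0.268, 0.05]]
scanner [[0.485, -0.418, 0.007], [0.486, -0.419, 0.004]]
scanner_window [[0.535, -0.444, 0.007], [0.531, -0.447, 0.005]]
screen_handle [[0.51, 0.452, 0.253], [0.513, 0.455, 0.252]]
screen_hinge [[0.496, 0.425, 0.052], [0.492, 0.422, 0.048]]
```

View pics/final.png

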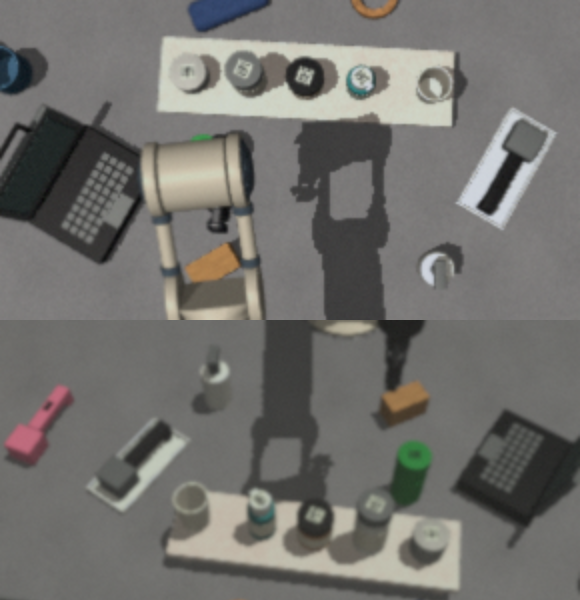

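The crop shows the tin, tub, jar and bottle upright on the shelf, at (190,72), (243,70), (306,76) and (361,80). The tumbler is untouched, the scanner lies flat in its dock, and the screen stands open.

```bash
python3 -c "
from plant import r
print(r.close_job())"
```

```text
the job is handed in; nothing more can be done
None
```

The job is handed in, with no verdict returned: screen at about 100°; tub, bottle, jar and tin scanned in that order; scanner flat in its dock; all four upright on the shelf; tumbler untouched; about 67 s of the 210 s used.

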